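# Click the board carriage into its notch under the inspection camera

## Robot

A 6-joint arm with a two-finger parallel gripper is mounted at the origin on the work surface. World frame = base frame: x ahead of the robot, y to its left, z up, the work surface at z = 0. Lengths are in m, angles in rad, forces in N, time in s.
With the tool pointing down it reaches from about 0.225 to 0.875 m from the base axis. Payload 3.4 kg.
Tool frame: the origin (TCP) lies on the centre line of the jaws, within the pads' length; the fingertips stand 19 mm ahead of it and the grasp point (between the pads) is the TCP; z points along the fingers, y is the direction in which the jaws open and shut (so a half turn about z gives the same grasp; the last joint's range is limited). The gripper opens to 85 mm and grips with 20 to 120 N. Pads are 22 mm wide; open, the fingers measure 114 mm over their backs; the gripper's body (76 mm by 85 mm) begins 54 mm behind the grasp point. The pads swing forward as they close: fully open they stand 13 mm farther back than shut.
Start: joints at [1.181, 0.276, 1.505, -0, 1.361, -0.121], TCP at [0.153, 0.554, 0.25] pointing down, gripper open.
Joint ranges: [-2.89, 2.89], [-0.75, 2.08], [0.22, 2.7], [-1.18, 4.32], [0.11, 2.71], [-2.7, 2.7]. Speed limits (rad/s): [2.57, 2.57, 3.14, 3.14, 3.14, 3.14].

## Interface

Orientations are given as a unit quaternion [w, x, y, z].
In Python, from rig import monitor, eyes, manip, models gives the robot as it stands.
- The arm moves only by the tool send_rows, never from a script. Its argument "deltas" is a list of rows, each an object with "dp": the shift along the world's x, y, z each as a share of 0.12 m, from -1 to 1, a list of three; "rotation": the turn, a rotation vector about the world's x, y, z each as a share of 0.5 rad, from -1 to 1, a list of three. In form: [{"dp": [dx, dy, dz], "rotation": [rx, ry, rz]}, ...]. A call has 1 to 12 rows; each row is the pose to reach, as a shift and turn from the pose commanded when the call began; what a row does not reach only later rows make up. A row lasts 1/12 s, in which the tool goes at most 41.7 mm and 7.16 degrees, less where a joint would pass 70% of its speed; a pose out of reach is approached as far as the arm can. A call with a number of a shift or a turn outside -1 to 1 is refused whole. A call with a gripper value outside its range is refused whole. "fingers" is the closure, from -1 (fully open) to 1 (shut), set as the call begins (left out, the last holds). The fingers move at their own pace and stop on an object; "grip_force" is the grip in N (left out, the last holds). Time passes only in rows, so rows that repeat a pose let the fingers close. It gives the time, the measured TCP pose, the force and the opening at its end, in the units of the state.
- monitor.get_state(): the state, without advancing time (a new reading comes with each control period).
- eyes.get_image(name): name is "scene" or "side" or "wrist"; returns a dict with "color" (420x560x3 uint8, red, green, blue), "depth" (420x560 float32, m along the optical axis (not along the pixel's ray), 0 where there is no reading), "mtx" (3x3 intrinsics, pixels), "rvec" (rotation vector, rad) and "tvec" (3), from world to camera coordinates, as OpenCV has them. Camera axes: x right, y down, z forward; pixel columns grow to the right and rows downward; lengths in m; the calibration is good to about 2 mm. A picture is of the moment at which its call begins.
- manip.sign_off(): hands the job in, once; it reports no verdict.
Trained networks look in a picture, given as the dict that the camera call returned (one of the last four; its "shot" number tells which), for a name from the list of things; names that differ only in an ending like _2 or _b are one class to them, and where a whole thing is asked for, a point or a joint stands for the part that bears it (a point fixed in the world has none). Each returns a list of dicts, best first, with "score" (0 to 1); they miss things now and then, are a little off and sometimes report something else, mostly with a low value. They report only what shows in the picture. A call takes as long as a camera call.
- models.find_in(name, picture): "box" ([left, top, right, bottom] in pixels, round what is visible of it).
The state is a dict: "clock": time; "qpos": joint angles; "qd": joint speeds; "effort": joint torques, N m; "position": TCP position; "ee_rot": TCP orientation; "contact_force": force on the tool from outside, world axes, zero at the start; "moment": the same for the moment, N m; "width": finger opening in m.
Only numpy, scipy, OpenCV 4.12 (cv2) and the standard library are available. Lean on these libraries where they do the work, as an engineer would, in place of code of your own. Each camera call takes 0.05 s, during which the arm holds its last target.

## Task

A loose green terminal plug has been left on the slideway of the board inspection station, in the way of the board carriage: take it off and put it in the blue parts bin before moving the carriage. Then take the carriage by its black knob and slide it along towards the camera until its spring ball clicks into the notch of the index bar, stopping there without running on past the notch, and finish while still holding the knob, the carriage standing still in the notch, so that the picture can be taken. Leave the multimeter, screwdriver, power meter and solder spool where they lie, do not bump the camera, and do not push the plug with the carriage.

Things in the scene. Friction and masses are not known exactly. Their poses are not given: they have to be found in the camera images.
- station: fixed inspection station: dark base plate 275 x 400 x 10 mm (75 mm to -x, 200 mm to +x of the origin) and along its y axis a steel slideway 70 mm wide, 384 mm long, flat top 32 mm above the table. Origin on the table under the slideway's middle. Its y axis is the slide direction: the carriage goes from the -y end towards +y. Position and yaw vary.
- carriage: grey board carriage on the slideway, plate 124 x 90 x 12 mm (x, y, z), axes as the station's; origin on the slideway's middle line, at the plate's underside, 33 mm above the table. Circuit board on its +x half (to 27 mm above the underside), knob on its -x half. It moves only along the station's y (0.6 kg, 1.5 N friction), starts near the -y end and must travel 115 to 200 mm.
- knob_grip (a point): centre of the gripping part of the carriage's black knob, 26 mm above the carriage plate's top (71 mm above the table); the knob is an upright cylinder 18 mm across, gripping part from 13 mm below this point to 12 mm above, free on all sides (board edge 42 mm away in +x). It sits 40 mm to -x of the carriage's middle and moves with the carriage.
- knob: the same black knob; origin at its foot on the plate's top. It can turn stiffly on its stud, which does not matter.
- detent_ball (a point): centre of the carriage's brass spring ball, radius 5 mm, in the middle of its +x edge (white line above it), 39 mm above the table. It is pressed against the index bar and rolls along it for the whole travel. At the notch it drops in by 2 mm and draws the carriage home by itself over the last 2 to 3 mm (if the hand lets it); then about 8 to 12 N are needed to push the carriage on out of it.
- notch (a point): middle of the notch in the face of the steel index bar, an 8 mm wide gap marked by a red line on the bar's top, exactly in line with the camera lens; 39 mm above the table. Its place along the slideway varies. The carriage is home when the ball stands level with it along the station's y axis (the two points are then still 5 mm apart in x).
- camera_head: blue camera with lens and white ring light, in one piece with the index bar, fixed on the base plate on the +x side of the slideway. Origin on the base plate at the slideway's middle, in line with the notch; axes as the station's. Top 91 mm above the table; bar face 75 mm, ring light 106 mm to +x of the slideway's middle; bar top 44 mm above the table. Not to be bumped.
- plug_center (a point): centre of the loose green screw-terminal plug, 20 x 46 x 24 mm (x, y, z), about 30 g, lying flat on the slideway (its underside 32 mm above the table) with its long y axis within 0.5 rad of the slide direction; best gripped across its 20 mm width.
- plug: the same plug; origin at the centre of its underside.
- bin_in (a point): centre of the inner floor of the blue open parts bin, 3 mm above the table; bin outside 150 x 105 x 55 mm (x, y, z), walls 3 mm, 0.4 kg, loose. Two more green plugs lie fixed in it along its +x end (they take up the last 25 mm, 27 mm high); the rest of the floor is free. It stands on the left or on the right.
- bin: the same bin; origin at the centre of its underside.
- multimeter: red multimeter lying flat, 150 x 76 x 46 mm, on the side where the bin is not; leave alone. Origin at the centre of its underside.
- screwdriver: screwdriver with an orange handle lying between the robot and the station; leave alone. Origin at the middle of its underside.
- power_meter: finished black power meter with a clear cover, 170 x 130 x 56 mm, on the right; leave alone. Origin at the centre of its underside.
- spool: metal solder spool standing on end, 58 mm across, 48 mm high, on the left; leave alone. Origin at the centre of its underside.

How it is judged:
On the way, in this order (a step that is already met when the one before it is completed fails the run):
1. the plug lies at rest in the bin, let go, and the carriage has not been moved yet (x of plug_center in the frame of bin between -0.075 and 0.075 m and y of plug_center in the frame of bin between -0.053 and 0.053 m and z of plug_center in the frame of bin below 0.055 m and contact force between the fingers and plug below 0.1 N and linear speed of plug below 0.02 m/s and distance of carriage from where it was at the start of the episode below 0.01 m), for 0.2 s.
2. the carriage has been slid into the notch, held by its knob (y of detent_ball in the frame of notch between -0.002 and 0.002 m and contact force between the fingers and knob above 3 N), for 0.2 s.
At the end, for the whole second after the job is handed in: The carriage stands still with its ball in the notch (within 2 mm along the slideway), the fingers hold its knob with more than 3 N, and the plug lies at rest inside the upright bin (all of step 2 and linear speed of carriage below 0.01 m/s and x of plug_center in the frame of bin between -0.075 and 0.075 m and y of plug_center in the frame of bin between -0.053 and 0.053 m and z of plug_center in the frame of bin below 0.055 m and linear speed of plug below 0.02 m/s and angle between bin's own z axis and vertical below 0.15 rad); the arm keeps its last pose, push and grip.
It fails at once if the carriage ran past the notch by more than 8 mm (y of detent_ball in the frame of notch above 0.008 m).
It fails at once if the carriage was pushed against the plug (contact force between carriage and plug above 1.5 N).
It fails at once if the camera was bumped (over 6 N) (contact force between any of the arm, the fingers and camera_head above 6 N).
It fails at once if a bystander was moved more than 25 mm (distance of any of multimeter, screwdriver, power_meter, spool from where it was at the start of the episode above 0.025 m).
It also fails if it takes over 69 s, if anything falls off the work surface, if the arm or the gripper's body presses on something with over 40 N, if the wrist force passes 120 N, or if a joint passes its speed limit or range.

## Working session

There is one attempt and no reset: what is moved stays moved. The work goes in short steps, Python scripts to look and compute and a tool call to move; the robot and the scene stay as the last step left them, time stands still between calls to the robot, and variables do not carry over. Pictures are saved under pics/ and viewed, and the job is handed in when it is done.

Besides the shell and the picture viewer there is one more tool, called by a JSON object that holds its "fn" and its "kwargs". send_rows: Moves the arm, as the interface text tells. Its arguments: {"type":"object","properties":{"deltas":{"type":"array","items":{"type":"object","properties":{"dp":{"type":"array","items":{"type":"number"}},"rotation":{"type":"array","items":{"type":"number"}}}}},"fingers":{"type":"number"},"grip_force":{"type":"number"}},"required":["deltas"]}

```bash
mkdir -p pics; cat > h.py <<'E'
from rig import monitor, eyes, manip, models
import numpy as np, cv2
def pose(im):
    R,_=cv2.Rodrigues(np.array(im['rvec'],float)); return R,np.array(im['tvec'],float).ravel()
def cloud(im):
    R,t=pose(im); K=np.array(im['mtx']); d=im['depth']
    v,u=np.mgrid[0:d.shape[0],0:d.shape[1]]
    pc=np.stack([(u-K[0,2])/K[0,0]*d,(v-K[1,2])/K[1,1]*d,d],-1)
    w=(pc-t)@R
    w[d<=0]=np.nan
    return w
def onplane(im,u,v,z):
    R,t=pose(im); K=np.array(im['mtx'])
    r=R.T@np.linalg.inv(K)@np.array([u,v,1.]); c=-R.T@t
    return c+r*(z-c[2])/r[2]
def proj(im,p):
    K=np.array(im['mtx']); 
    return cv2.projectPoints(np.array(p,float).reshape(-1,3),np.array(im['rvec'],float),np.array(im['tvec'],float),K,None)[0].reshape(-1,2)
def save(im,n,s=1): 
    c=im['color'][:,:,::-1]
    cv2.imwrite('pics/'+n,cv2.resize(c,None,fx=s,fy=s) if s!=1 else c)
E
python3 - <<'E'
from h import *
import pickle
for n in ['scene','side','wrist']:
    im=eyes.get_image(n); save(im,n+'0.png',1.4); pickle.dump(im,open(n+'0.pkl','wb'))
    R,t=pose(im); print(n,'cam at',(-R.T@t).round(3))
    if n!='wrist':
      w=cloud(im)
      for k in ['station','carriage','knob','plug','bin','camera_head','notch','detent_ball','multimeter','screwdriver','power_meter','spool']:
        r=models.find_in(k,im)
        for q in r[:2]:
            b=np.array(q['box']); u,v=((b[:2]+b[2:])/2).astype(int); print(k,round(q['score'],2),b.round(),w[v,u].round(3))
print(monitor.get_state())
E
```

```text
scene cam at [1.32  0.271 0.948]
station 0.85 [167. 196. 360. 323.] [ 0.68  -0.029  0.022]
station 0.34 [428. 209. 467. 262.] [0.458 0.359 0.032]
carriage 0.81 [211. 195. 259. 244.] [ 0.607 -0.134  0.044]
carriage 0.63 [168. 196. 360. 322.] [ 0.68  -0.029  0.022]
plug 0.62 [277. 220. 293. 234.] [ 0.592 -0.011  0.049]
plug 0.26 [ 77. 176. 160. 238.] [ 0.683 -0.417  0.055]
bin 0.8 [161. 131. 220. 190.] [ 0.414 -0.371  0.001]
camera_head 0.74 [211. 236. 313. 306.] [ 0.702 -0.022  0.007]
notch 0.83 [209. 235. 316. 307.] [ 0.702 -0.022  0.007]
notch 0.3 [157. 131. 216. 189.] [ 0.419 -0.381  0.002]
detent_ball 0.81 [211. 197. 257. 242.] [ 0.609 -0.136  0.045]
detent_ball 0.24 [207. 235. 315. 309.] [ 0.706 -0.023  0.008]
multimeter 0.58 [428. 208. 465. 262.] [0.465 0.356 0.039]
screwdriver 0.57 [300. 185. 322. 218.] [0.461 0.011 0.021]
screwdriver 0.51 [276. 218. 296. 236.] [ 0.593 -0.005  0.053]
power_meter 0.95 [ 75. 176. 158. 235.] [ 0.681 -0.424  0.054]
spool 0.58 [433. 295. 465. 334.] [0.688 0.394 0.048]
spool 0.25 [157. 130. 219. 189.] [ 0.412 -0.378  0.001]
side cam at [-0.025 -0.814
[... 803 characters left out ...]
018]
wrist cam at [0.091 0.571 0.374]
{'clock': 1.35, 'qpos': array([ 1.18099325e+00,  2.75882780e-01,  1.50490001e+00,  1.70881498e-05,
        1.36070716e+00, -1.21016701e-01]), 'qd': array([-0.00028961, -0.00027352, -0.00115834, -0.00094769,  0.00127774,
       -0.00053326]), 'effort': array([ 9.93467584e-04, -4.16655958e+01, -2.46098274e+01, -1.08597023e-04,
        2.98258865e-04, -2.20239963e-05]), 'position': array([0.15271723, 0.55437705, 0.25033784]), 'ee_rot': array([4.88911613e-06, 1.33990762e-01, 9.90982580e-01, 5.17998319e-05]), 'contact_force': array([ 0.33007656, -0.33537151, -0.13758797]), 'moment': array([ 0.01652736, -0.0571585 , -0.01417555]), 'width': 0.08500225119575594}
```

View pics/scene0.png

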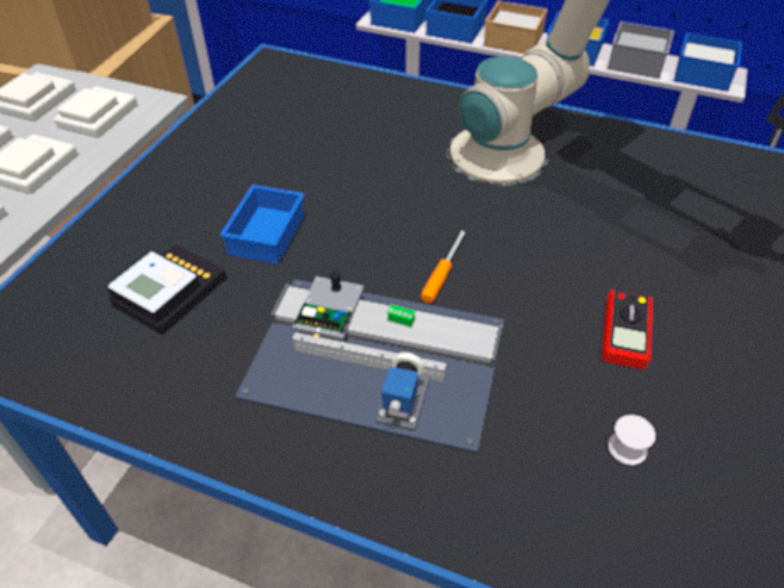

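View pics/side0.png

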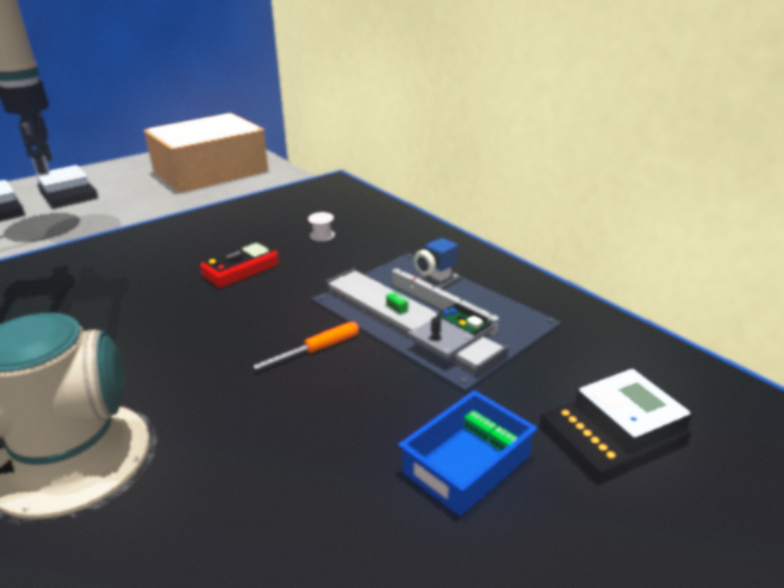

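The scene view shows the plug (401,316 in the enlarged picture) on the slideway. The carriage and knob are at its left end (335,281), the bin is at the upper left (265,222), and the camera is at (402,385). I'll fit the positions from the depth clouds.

```bash
cat > m.py <<'E'
from h import *
import pickle
for n in ['scene','side']:
    im=pickle.load(open(n+'0.pkl','rb')); w=cloud(im); c=im['color'].astype(int)
    X,Y,Z=w[...,0],w[...,1],w[...,2]; r,g,b=c[...,0],c[...,1],c[...,2]
    print(n)
    reg=(X>.45)&(X<.85)&(Y>-.28)&(Y<.25)
    grey=(abs(r-g)<25)&(abs(g-b)<25)&(r>110)
    m=reg&grey&(abs(Z-.032)<.005)&(X<.70)
    m=m.astype(np.uint8); nl,lab,st,_=cv2.connectedComponentsWithStats(m); k=1+np.argmax(st[1:,4]); m=lab==k
    rc=cv2.minAreaRect(np.c_[X[m],Y[m]].astype(np.float32)); print(' slide',rc,m.sum(),np.median(Z[m]))
    m=reg&(g>r+40)&(g>b+30)&(Y>-.08); P=w[m]; print(' plug',len(P),np.percentile(P,[2,50,98],axis=0).round(3).tolist())
    T=m&(Z>.05); print('  top',T.sum(),cv2.minAreaRect(np.c_[X[T],Y[T]].astype(np.float32)))
    m=reg&(r<60)&(g<60)&(b<60)&(Z>.05)&(Z<.1)&(Y<-.03)&(X<.62); P=w[m]; print(' knob',len(P),np.percentile(P,[5,50,95],axis=0).round(3).tolist())
    m=reg&(Z>.06)&(b>r+40)&(b>g+20); P=w[m]; print(' cam',len(P),np.percentile(P,[2,50,98],axis=0).round(3).tolist())
    m=reg&(Z>.06)&(r>190)&(g>190)&(b>190); P=w[m]; print(' ring',len(P),np.percentile(P,[2,50,98],axis=0).round(3).tolist() if len(P) else '')
    m=reg&(r>g+50)&(r>b+50); P=w[m]; print(' red',np.c_[P,np.argwhere(m)].round(3).tolist()[:12])
    m=(b>r+60)&(b>g+20)&(X>.25)&(X<.6)&(Y<-.2)&(Y>-.55)&(Z>.047)&(Z<.063); print(' bin rim',m.sum(),cv2.minAreaRect(np.c_[X[m],Y[m]].astype(np.float32)))
E
python3 m.py
```

```text
scene
 slide ((0.5834658741950989, 0.03330241143703461), (0.07688692212104797, 0.2565143406391144), 7.807654857635498) 2119 0.030362312993957547
 plug 221 [[0.53, -0.036, 0.007], [0.587, -0.01, 0.052], [0.593, 0.013, 0.057]]
  top 127 ((0.5822657942771912, -0.010252175852656364), (0.021491639316082, 0.04616600275039673), 0.6020060181617737)
 knob 64 [[0.558, -0.147, 0.059], [0.568, -0.139, 0.077], [0.573, -0.133, 0.082]]
 cam 581 [[0.71, 0.029, 0.062], [0.749, 0.052, 0.088], [0.77, 0.074, 0.092]]
 ring 93 [[0.68, -0.005, 0.068], [0.695, 0.051, 0.087], [0.775, 0.066, 0.093]]
 red [[0.453, -0.0, 0.02, 198.0, 307.0], [0.453, 0.002, 0.021, 198.0, 308.0], [0.454, 0.006, 0.024, 198.0, 309.0], [0.455, 0.008, 0.026, 198.0, 310.0], [0.456, 0.011, 0.028, 198.0, 311.0], [0.45, 0.012, 0.023, 198.0, 312.0], [0.453, -0.003, 0.015, 199.0, 306.0], [0.457, 0.001, 0.021, 199.0, 307.0], [0.457, 0.004, 0.022, 199.0, 308.0], [0.457, 0.007, 0.023, 199.0, 309.0], [0.46, 0.01, 0.027, 199.0, 310.0], [0.456, 0.012, 0.024, 199.0, 311.0]]
 bin rim 477 ((0.43920499086380005, -0.3579195439815521), (0.164121314883
[... 504 characters left out ...]
61], [0.737, 0.031, 0.089], [0.763, 0.068, 0.092]]
 ring 35 [[0.633, -0.159, 0.06], [0.691, 0.032, 0.088], [0.707, 0.054, 0.093]]
 red [[0.669, 0.045, 0.041, 198.0, 296.0], [0.507, 0.036, 0.009, 229.0, 250.0], [0.507, 0.032, 0.01, 229.0, 251.0], [0.503, 0.051, -0.001, 230.0, 246.0], [0.504, 0.047, 0.001, 230.0, 247.0], [0.504, 0.042, 0.004, 230.0, 248.0], [0.504, 0.038, 0.006, 230.0, 249.0], [0.492, 0.013, 0.024, 230.0, 250.0], [0.494, 0.011, 0.024, 230.0, 251.0], [0.505, 0.024, 0.012, 230.0, 252.0], [0.509, 0.026, 0.01, 230.0, 253.0], [0.498, 0.053, -0.003, 231.0, 244.0]]
 bin rim 1141 ((0.4366389513015747, -0.3589349687099457), (0.1617330014705658, 0.11531012505292892), 7.3186235427856445)
```

{"fn": "send_rows", "kwargs": {"deltas": [{"dp": [0.22, -0.32, 0.03], "rotation": [0, 0, -0.17]}, {"dp": [0.44, -0.64, 0.06], "rotation": [0, 0, -0.34]}, {"dp": [0.66, -0.95, 0.08], "rotation": [0, 0, -0.51]}, {"dp": [0.66, -0.95, 0.08], "rotation": [0, 0, -0.51]}], "fingers": -1}}

```text
clock: 1.68
position: [0.2338, 0.4365, 0.2603]
ee_rot: [0.001, 0.261, 0.965, -0.001]
contact_force: [0.4, 0.4, 0.1]
width: 0.0856
```

{"fn": "send_rows", "kwargs": {"deltas": [{"dp": [0.22, -0.32, 0], "rotation": [0, 0, -0.17]}, {"dp": [0.44, -0.64, 0], "rotation": [0, 0, -0.34]}, {"dp": [0.66, -0.95, 0], "rotation": [0, 0, -0.51]}, {"dp": [0.66, -0.95, 0], "rotation": [0, 0, -0.51]}]}}

```text
clock: 2.02
position: [0.3133, 0.3225, 0.2601]
ee_rot: [0.001, 0.382, 0.924, -0.001]
contact_force: [-0.4, 0.8, 0.1]
width: 0.0855
```

{"fn": "send_rows", "kwargs": {"deltas": [{"dp": [0.22, -0.32, 0], "rotation": [0, 0, -0.17]}, {"dp": [0.44, -0.64, 0], "rotation": [0, 0, -0.34]}, {"dp": [0.66, -0.95, 0], "rotation": [0, 0, -0.51]}, {"dp": [0.66, -0.95, 0], "rotation": [0, 0, -0.51]}]}}

```text
clock: 2.35
position: [0.3931, 0.2085, 0.2602]
ee_rot: [0.002, 0.497, 0.868, -0.0]
contact_force: [-0.6, 0.1, 0.9]
width: 0.0853
```

{"fn": "send_rows", "kwargs": {"deltas": [{"dp": [0.22, -0.32, 0], "rotation": [0, 0, -0.17]}, {"dp": [0.44, -0.64, 0], "rotation": [0, 0, -0.34]}, {"dp": [0.66, -0.95, 0], "rotation": [0, 0, -0.51]}, {"dp": [0.66, -0.95, 0], "rotation": [0, 0, -0.51]}]}}

```text
clock: 2.68
position: [0.4728, 0.094, 0.2601]
ee_rot: [0.002, 0.603, 0.798, -0.0]
contact_force: [-0.1, 0.6, -0.4]
width: 0.0854
```

{"fn": "send_rows", "kwargs": {"deltas": [{"dp": [0.22, -0.32, 0], "rotation": [0, 0, -0.17]}, {"dp": [0.44, -0.64, 0], "rotation": [0, 0, -0.34]}, {"dp": [0.66, -0.95, 0], "rotation": [0, 0, -0.51]}, {"dp": [0.66, -0.95, 0], "rotation": [0, 0, -0.51]}, {"dp": [0.66, -0.95, 0], "rotation": [0, 0, -0.51]}, {"dp": [0.66, -0.95, 0], "rotation": [0, 0, -0.51]}]}}

```text
clock: 3.18
position: [0.5485, -0.0158, 0.2594]
ee_rot: [-0.001, 0.698, 0.716, -0.0]
contact_force: [-0.1, -0.0, 0.8]
width: 0.0853
```

```bash
python3 - <<'E'
from h import *
import pickle
im=eyes.get_image('wrist'); save(im,'wrist1.png',1.4); pickle.dump(im,open('wrist1.pkl','wb'))
R,t=pose(im); print('cam at',(-R.T@t).round(3), 'axis',R[2].round(3))
s=monitor.get_state(); print(s['clock'],s['position'],s['ee_rot'],s['qpos'])
E
```

```text
cam at [0.549 0.049 0.384] axis [ 0.005 -0.26  -0.966]
3.2333 [ 0.5479032  -0.01490318  0.25962416] [-9.59422853e-04  6.97395254e-01  7.16686074e-01 -9.63715834e-05] [-1.54757988e-01  2.30998539e-01  1.54428067e+00  9.72960699e-04
  1.36799010e+00 -1.82236958e-01]
```

View pics/wrist1.png

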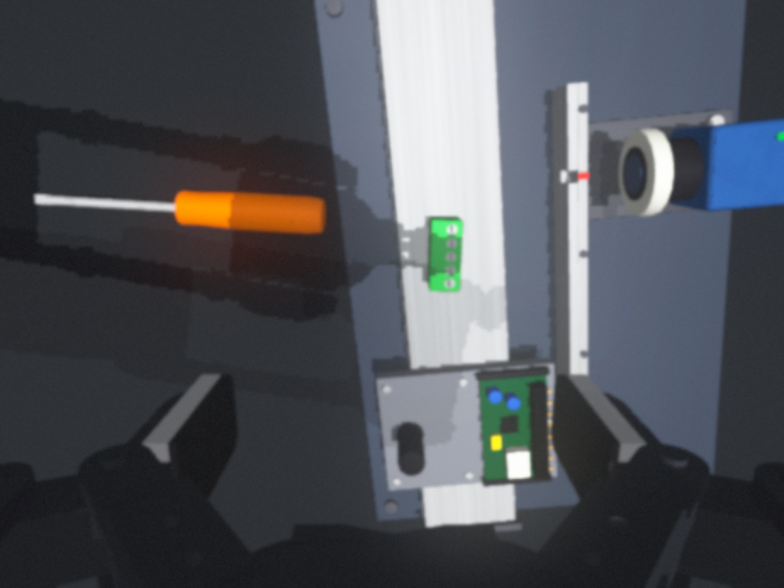

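The wrist view shows the plug at (445,253), the red notch mark at (582,175), the knob at (410,445), the slideway edges running straight, and the carriage front edge from about (375,372) to (553,362). I'll measure the positions on the planes of known height.

```bash
cat > m2.py <<'E'
from h import *
import pickle
im=pickle.load(open('wrist1.pkl','rb')); w=cloud(im); c=im['color'].astype(int)
r,g,b=c[...,0],c[...,1],c[...,2]; X,Y,Z=w[...,0],w[...,1],w[...,2]
m=(g>r+50)&(g>b+40)&(Y>-.07)&(X<.63); T=m&(Z>.051)
n,lab,st,_=cv2.connectedComponentsWithStats(T.astype(np.uint8)); k=1+np.argmax(st[1:,4]); T=lab==k
uv=np.argwhere(T); P=np.array([onplane(im,u,v,.056) for v,u in uv])
print('plug',cv2.minAreaRect(P[:,:2].astype(np.float32)),np.median(Z[T]))
m=(r>g+70)&(r>b+70)&(X>.64); uv=np.argwhere(m); P=np.array([onplane(im,u,v,.044) for v,u in uv]); print('red',len(P),P.mean(0),P.min(0),P.max(0),np.median(Z[m]))
# slideway edges
f=lambda u,v,z: onplane(im,u/1.4,v/1.4,z)[:2]
gray=c.mean(2)
L=[];Rr=[]
for v in list(range(10,145,4)):
    row=gray[v]; xs=np.where((row>140)&(np.arange(560)>255)&(np.arange(560)<375))[0]
    L.append(onplane(im,xs.min(),v,.032)[:2]); Rr.append(onplane(im,xs.max(),v,.032)[:2])
for e in (L,Rr):
    l=cv2.fitLine(np.array(e,np.float32),cv2.DIST_HUBER,0,.001,.001).ravel(); s=np.sign(l[1]); print('edge yaw',np.arctan2(-l[0]*s,l[1]*s),l[2:])
print('bar top edge R', f(587,85,.044),f(588,370,.044), 'L',f(568,85,.044))
print('plate front', f(375,372,.045),f(553,362,.045))
print('knob top',f(410,432,.083),f(411,470,.083))
m=(Z>.066)&(Z<.1)&(gray<60)&(X<.6)&(Y<-.05)&(Y>-.2); print('knob',m.sum(),np.percentile(w[m],[5,50,95],axis=0).round(4))
E
python3 m2.py
```

```text
plug ((0.5821793675422668, -0.011944577097892761), (0.01968703418970108, 0.04595348984003067), 0.5050034523010254) 0.05640164804671915
red 38 [0.66744198 0.03893722 0.044     ] [0.66414982 0.03714016 0.044     ] [0.67061178 0.04072552 0.044     ] 0.04457445517642948
edge yaw 0.12337289 [0.54211164 0.07656211]
edge yaw 0.123510316 [0.6130458  0.07839979]
bar top edge R [0.66335238 0.09174901] [ 0.68648552 -0.09255381] L [0.65191891 0.09145373]
plate front [ 0.53888152 -0.09759934] [ 0.66128543 -0.08687159]
knob top [ 0.56288816 -0.12161651] [ 0.56447604 -0.1490317 ]
knob 278 [[ 0.5575 -0.1479  0.0679]
 [ 0.5629 -0.1375  0.0818]
 [ 0.5695 -0.1352  0.0841]]
```

{"fn": "send_rows", "kwargs": {"deltas": [{"dp": [0.14, 0.01, -0.3], "rotation": [0, 0, -0.04]}, {"dp": [0.28, 0.03, -0.6], "rotation": [0, 0, -0.04]}, {"dp": [0.28, 0.03, -0.9], "rotation": [0, 0, -0.04]}, {"dp": [0.28, 0.03, -0.9], "rotation": [0, 0, -0.04]}, {"dp": [0.28, 0.03, -0.9], "rotation": [0, 0, -0.04]}]}}

```text
clock: 3.65
position: [0.58, -0.0102, 0.1507]
ee_rot: [-0.002, 0.704, 0.71, -0.001]
contact_force: [0.1, -0.1, 1.6]
width: 0.0856
```

```bash
python3 - <<'E'
from h import *
im=eyes.get_image('wrist'); save(im,'wrist2.png',1.4)
s=monitor.get_state(); print(s['clock'],s['position'],s['ee_rot'],s['qpos'])
E
```

```text
3.7 [ 0.5818115  -0.01071032  0.15286994] [-1.23967563e-04  7.03955198e-01  7.10244367e-01  5.45664435e-05] [-1.38094568e-01  3.55432434e-01  1.64068824e+00  2.59047299e-04
  1.14560501e+00 -1.47095697e-01]
```

View pics/wrist2.png

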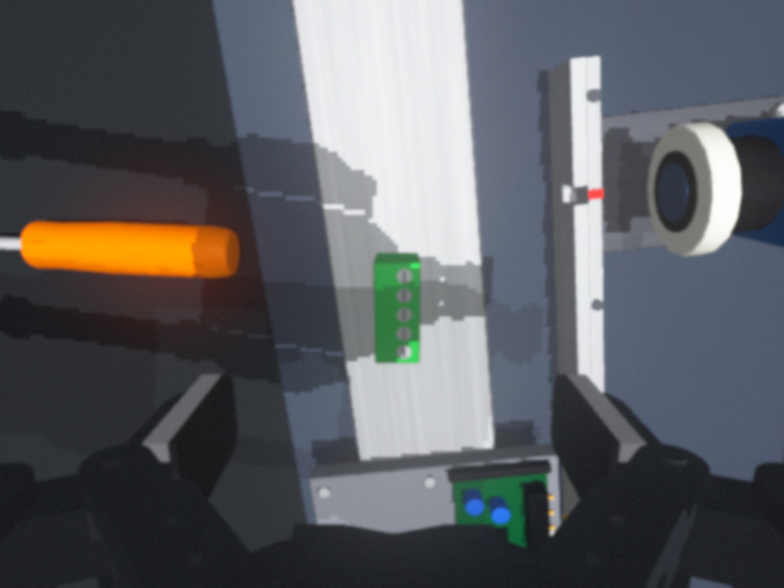

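The plug at (397,310) is centred between the fingers. I'll go down and grip it.

{"fn": "send_rows", "kwargs": {"deltas": [{"dp": [0, 0, -0.25], "rotation": [0, 0, 0]}, {"dp": [0, 0, -0.5], "rotation": [0, 0, 0]}, {"dp": [0, 0, -0.7], "rotation": [0, 0, 0]}, {"dp": [0, 0, -0.8], "rotation": [0, 0, 0]}, {"dp": [0, 0, -0.8], "rotation": [0, 0, 0]}, {"dp": [0, 0, -0.8], "rotation": [0, 0, 0]}]}}

```text
clock: 4.2
position: [0.5836, -0.0118, 0.0582]
ee_rot: [0.001, 0.704, 0.71, 0.001]
contact_force: [0.4, -1.4, 0.5]
width: 0.0854
```

{"fn": "send_rows", "kwargs": {"deltas": [{"dp": [0, 0, 0], "rotation": [0, 0, 0]}, {"dp": [0, 0, 0], "rotation": [0, 0, 0]}, {"dp": [0, 0, 0], "rotation": [0, 0, 0]}, {"dp": [0, 0, 0], "rotation": [0, 0, 0]}, {"dp": [0, 0, 0], "rotation": [0, 0, 0]}, {"dp": [0, 0, 0], "rotation": [0, 0, 0]}, {"dp": [0, 0, 0], "rotation": [0, 0, 0]}, {"dp": [0, 0, 0], "rotation": [0, 0, 0]}, {"dp": [0, 0, 0], "rotation": [0, 0, 0]}, {"dp": [0, 0, 0], "rotation": [0, 0, 0]}], "fingers": 1, "grip_force": 30}}

```text
clock: 5.03
position: [0.5828, -0.0121, 0.0566]
ee_rot: [0.0, 0.705, 0.71, 0.0]
contact_force: [-0.3, -0.3, 5.3]
width: 0.0193
```

{"fn": "send_rows", "kwargs": {"deltas": [{"dp": [0, 0, 0.2], "rotation": [0, 0, 0]}, {"dp": [0, 0, 0.5], "rotation": [0, 0, 0]}, {"dp": [0, 0, 0.8], "rotation": [0, 0, 0]}, {"dp": [0, 0, 0.95], "rotation": [0, 0, 0]}, {"dp": [0, 0, 0.95], "rotation": [0, 0, 0]}]}}

```text
clock: 5.45
position: [0.5852, -0.0124, 0.1746]
ee_rot: [0.004, 0.705, 0.71, 0.003]
contact_force: [0.8, -0.2, -0.2]
width: 0.0195
```

{"fn": "send_rows", "kwargs": {"deltas": [{"dp": [-0.1, -0.2, 0], "rotation": [0, 0, 0]}, {"dp": [-0.22, -0.47, 0], "rotation": [0, 0, 0]}, {"dp": [-0.34, -0.72, 0], "rotation": [0, 0, 0.1]}, {"dp": [-0.46, -0.97, 0], "rotation": [0, 0, 0.2]}]}}

```text
clock: 5.78
position: [0.5256, -0.129, 0.1685]
ee_rot: [-0.001, 0.667, 0.745, -0.0]
contact_force: [0.4, -0.7, -0.2]
width: 0.0196
```

{"fn": "send_rows", "kwargs": {"deltas": [{"dp": [-0.12, -0.25, 0], "rotation": [0, 0, 0]}, {"dp": [-0.24, -0.5, 0], "rotation": [0, 0, 0]}, {"dp": [-0.36, -0.75, 0], "rotation": [0, 0, 0]}, {"dp": [-0.46, -0.97, 0], "rotation": [0, 0, 0]}]}}

```text
clock: 6.12
position: [0.47, -0.246, 0.1685]
ee_rot: [-0.001, 0.668, 0.744, -0.0]
contact_force: [0.3, -0.0, -0.7]
width: 0.0193
```

{"fn": "send_rows", "kwargs": {"deltas": [{"dp": [-0.12, -0.25, 0], "rotation": [0, 0, 0]}, {"dp": [-0.24, -0.5, 0], "rotation": [0, 0, 0]}, {"dp": [-0.36, -0.75, 0], "rotation": [0, 0, 0]}, {"dp": [-0.45, -0.97, 0], "rotation": [0, 0, 0]}, {"dp": [-0.45, -0.97, 0], "rotation": [0, 0, 0]}, {"dp": [-0.45, -0.97, 0], "rotation": [0, 0, 0]}]}}

```text
clock: 6.62
position: [0.4168, -0.3619, 0.1684]
ee_rot: [-0.001, 0.669, 0.743, 0.0]
contact_force: [0.4, 0.6, -0.3]
width: 0.0195
```

```bash
python3 - <<'E'
from h import *
im=eyes.get_image('wrist'); save(im,'wrist3.png',1.4)
w=cloud(im); c=im['color'].astype(int); r,g,b=c[...,0],c[...,1],c[...,2]; X,Y,Z=w[...,0],w[...,1],w[...,2]
m=(b>r+60)&(b>g+20)&(X>.25)&(X<.6)&(Y<-.2)&(Y>-.55)&(Z>.047)&(Z<.063); print(m.sum(),cv2.minAreaRect(np.c_[X[m],Y[m]].astype(np.float32)))
s=monitor.get_state(); print(s['clock'],s['position'],s['ee_rot'],s['width'],s['contact_force'])
E
```

```text
7804 ((0.44022056460380554, -0.35974597930908203), (0.1585506796836853, 0.11338762938976288), 6.863667964935303)
6.6667 [ 0.41717946 -0.36074013  0.16857582] [-1.43875476e-03  6.68868130e-01  7.43379506e-01  5.13215226e-04] 0.01963587017197963 [ 1.01479922 -0.18573386 -0.49465533]
```

View pics/wrist3.png

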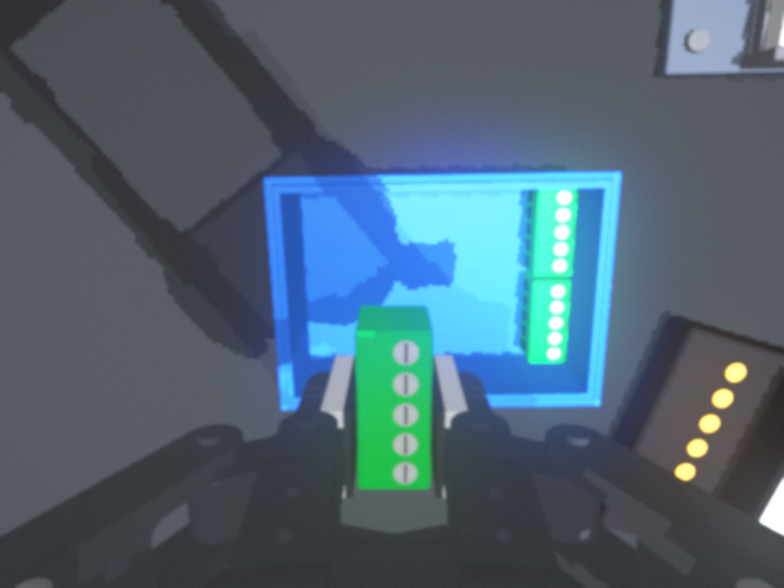

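{"fn": "send_rows", "kwargs": {"deltas": [{"dp": [0, 0, -0.25], "rotation": [0, 0, 0]}, {"dp": [0, 0, -0.5], "rotation": [0, 0, 0]}, {"dp": [0, 0, -0.75], "rotation": [0, 0, 0]}, {"dp": [0, 0, -0.9], "rotation": [0, 0, 0]}, {"dp": [0, 0, -1], "rotation": [0, 0, 0]}]}}

```text
clock: 7.08
position: [0.4171, -0.3579, 0.047]
ee_rot: [-0.003, 0.668, 0.745, 0.001]
contact_force: [-0.4, 1.2, 0.4]
width: 0.019
```

{"fn": "send_rows", "kwargs": {"deltas": [{"dp": [0, 0, -0.08], "rotation": [0, 0, 0]}, {"dp": [0, 0, -0.08], "rotation": [0, 0, 0]}, {"dp": [0, 0, -0.08], "rotation": [0, 0, 0]}]}}

```text
clock: 7.33
position: [0.4182, -0.3603, 0.0401]
ee_rot: [-0.0, 0.668, 0.744, 0.0]
contact_force: [0.1, -0.2, -0.0]
width: 0.0192
```

{"fn": "send_rows", "kwargs": {"deltas": [{"dp": [0, 0, 0], "rotation": [0, 0, 0]}, {"dp": [0, 0, 0], "rotation": [0, 0, 0]}, {"dp": [0, 0, 0], "rotation": [0, 0, 0]}, {"dp": [0, 0, 0], "rotation": [0, 0, 0]}, {"dp": [0, 0, 0], "rotation": [0, 0, 0]}, {"dp": [0, 0, 0], "rotation": [0, 0, 0]}], "fingers": 0}}

```text
clock: 7.83
position: [0.418, -0.3614, 0.0407]
ee_rot: [0.0, 0.668, 0.744, 0.0]
contact_force: [0.9, 0.1, -0.4]
width: 0.0429
```

{"fn": "send_rows", "kwargs": {"deltas": [{"dp": [0, 0, 0.2], "rotation": [0, 0, 0]}, {"dp": [0, 0, 0.5], "rotation": [0, 0, 0]}, {"dp": [0, 0, 0.8], "rotation": [0, 0, 0]}, {"dp": [0, 0, 1], "rotation": [0, 0, 0]}, {"dp": [0, 0, 1], "rotation": [0, 0, 0]}, {"dp": [0, 0, 1], "rotation": [0, 0, 0]}]}}

```text
clock: 8.33
position: [0.4185, -0.3619, 0.162]
ee_rot: [0.002, 0.668, 0.744, -0.0]
contact_force: [0.8, 0.8, -0.4]
width: 0.0427
```

```bash
python3 - <<'E'
from h import *
im=eyes.get_image('wrist'); save(im,'wrist4.png',1.4)
s=monitor.get_state(); print(s['clock'],s['position'],s['ee_rot'],s['width'],s['qpos'])
E
```

```text
8.3833 [ 0.41764798 -0.3610147   0.1603137 ] [9.61014851e-05 6.68348307e-01 7.43848460e-01 1.92549573e-05] 0.04267513692807398 [-8.38877907e-01  3.07330506e-01  1.69552428e+00  6.47512851e-05
  1.13855087e+00 -9.45729153e-01]
```

View pics/wrist4.png

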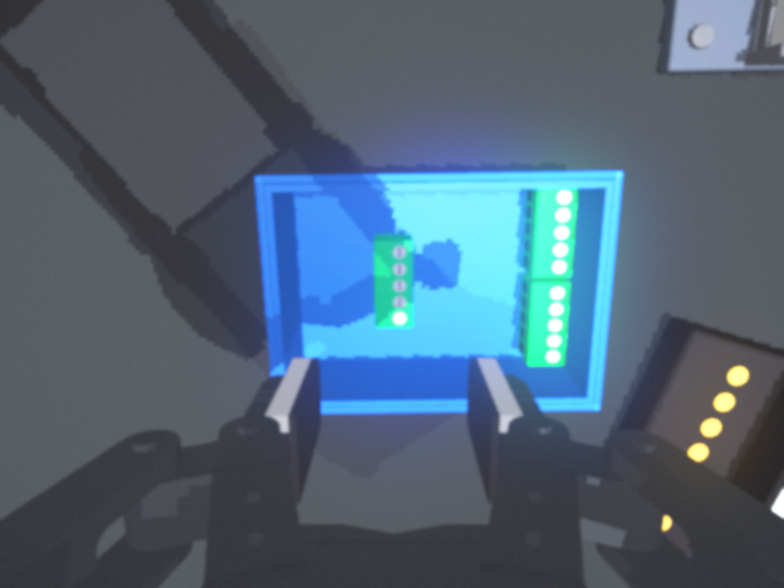

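The plug lies flat in the bin at (393,282). Next I'll move over the knob and turn the jaws along the slide direction.

{"fn": "send_rows", "kwargs": {"deltas": [{"dp": [0.07, 0.11, 0.08], "rotation": [0, 0, -0.19]}, {"dp": [0.15, 0.22, 0.08], "rotation": [0, 0, -0.38]}, {"dp": [0.22, 0.33, 0.08], "rotation": [0, 0, -0.57]}, {"dp": [0.3, 0.45, 0.08], "rotation": [0, 0, -0.78]}], "fingers": -1}}

```text
clock: 8.72
position: [0.453, -0.306, 0.1678]
ee_rot: [-0.002, 0.801, 0.598, -0.0]
contact_force: [-0.3, 0.8, 0.4]
width: 0.0851
```

{"fn": "send_rows", "kwargs": {"deltas": [{"dp": [0.07, 0.11, 0.08], "rotation": [0, 0, -0.19]}, {"dp": [0.15, 0.22, 0.08], "rotation": [0, 0, -0.38]}, {"dp": [0.22, 0.33, 0.08], "rotation": [0, 0, -0.57]}, {"dp": [0.3, 0.45, 0.08], "rotation": [0, 0, -0.78]}]}}

```text
clock: 9.05
position: [0.4891, -0.252, 0.1773]
ee_rot: [-0.002, 0.902, 0.432, -0.001]
contact_force: [0.6, 0.1, -0.1]
width: 0.0856
```

{"fn": "send_rows", "kwargs": {"deltas": [{"dp": [0.07, 0.11, 0.08], "rotation": [0, 0, -0.19]}, {"dp": [0.15, 0.22, 0.08], "rotation": [0, 0, -0.38]}, {"dp": [0.22, 0.33, 0.08], "rotation": [0, 0, -0.57]}, {"dp": [0.3, 0.45, 0.08], "rotation": [0, 0, -0.78]}]}}

```text
clock: 9.38
position: [0.5251, -0.1981, 0.1869]
ee_rot: [-0.001, 0.969, 0.249, -0.002]
contact_force: [0.9, 0.9, -0.3]
width: 0.0853
```

{"fn": "send_rows", "kwargs": {"deltas": [{"dp": [0.07, 0.11, 0.08], "rotation": [0, 0, -0.19]}, {"dp": [0.15, 0.22, 0.08], "rotation": [0, 0, -0.38]}, {"dp": [0.22, 0.33, 0.08], "rotation": [0, 0, -0.57]}, {"dp": [0.3, 0.45, 0.08], "rotation": [0, 0, -0.78]}, {"dp": [0.3, 0.45, 0.08], "rotation": [0, 0, -0.78]}, {"dp": [0.3, 0.45, 0.08], "rotation": [0, 0, -0.78]}]}}

```text
clock: 9.88
position: [0.5611, -0.1445, 0.1967]
ee_rot: [-0.001, 0.998, 0.061, -0.002]
contact_force: [0.4, 0.9, 0.4]
width: 0.0852
```

```bash
python3 - <<'E'
from h import *
import pickle
im=eyes.get_image('wrist'); save(im,'wrist5.png',1.4); pickle.dump(im,open('wrist5.pkl','wb'))
s=monitor.get_state(); print(s['clock'],s['position'],s['ee_rot'],s['width'],s['qpos'])
q=s['ee_rot']; print(np.arctan2(q[2]**2-q[1]**2,2*q[1]*q[2]))
E
```

```text
9.9333 [ 0.5609216  -0.14512843  0.19698111] [-3.56059047e-04  9.98186144e-01  6.01759169e-02 -1.77611918e-03] 0.08555041084403374 [-3.72742174e-01  3.18281991e-01  1.57934548e+00 -8.90059819e-04
  1.24748855e+00  1.07791363e+00]
-1.4503715414495948
```

View pics/wrist5.png

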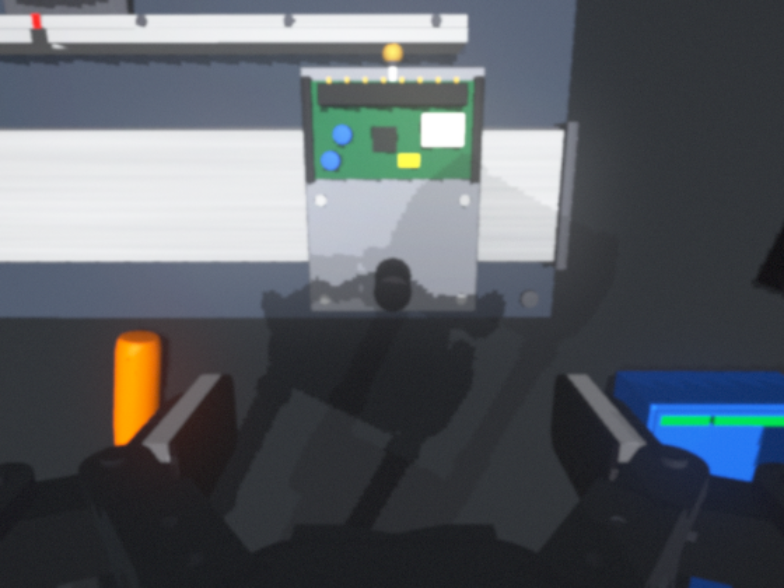

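The view shows the ball (392,52), the red notch mark (37,20) and the knob top (393,291), all in one picture. The jaws are aligned with the slideway and centred on the knob.

```bash
python3 - <<'E'
from h import *
import pickle
im=pickle.load(open('wrist5.pkl','rb')); c=im['color'].astype(int); r,g,b=c[...,0],c[...,1],c[...,2]
v,u=np.mgrid[0:420,0:560]
ex=np.array([.9924,.1231]);ey=np.array([-.1231,.9924]);o=np.array([.5775,.0775])
def loc(u,v,z):
    p=onplane(im,u,v,z); return p.round(4),np.array([(p[:2]-o)@ex,(p[:2]-o)@ey]).round(4)
m=(r>g+70)&(r>b+70)&(v<25)&(u<60); print('red',m.sum(),loc(u[m].mean(),v[m].mean(),.044))
m=(r>b+70)&(v<48)&(u>260)&(u<300)&(v>25); print('ball',m.sum(),u[m].mean(),v[m].mean(),loc(u[m].mean(),v[m].mean(),.041))
m=(r>180)&(b>180)&(v>44)&(v<58)&(u>272)&(u<290); print('white',m.sum(),loc(u[m].mean(),v[m].mean(),.045))
m=(c.sum(2)<75)&(v>180)&(v<224)&(u>262)&(u<300); print('knob',m.sum(),u[m].min(),u[m].max(),v[m].min(),v[m].max())
print('knobtop',loc(281,209,.083))
print('plate edges',loc(300/1.4,68/1.4,.045)[1],loc(485/1.4,68/1.4,.045)[1],loc(310/1.4,310/1.4,.045)[1],loc(475/1.4,310/1.4,.045)[1])
print('TCP local',(np.array([.561,-.1447])-o)@ex,(np.array([.561,-.1447])-o)@ey)
E
```

```text
red 75 (array([0.6671, 0.0391, 0.044 ]), array([ 0.0842, -0.0491]))
ball 145 280.0206896551724 36.889655172413796 (array([ 0.6745, -0.1309,  0.041 ]), array([ 0.0706, -0.2187]))
white 148 (array([ 0.6643, -0.1327,  0.045 ]), array([ 0.0603, -0.2193]))Traceback (most recent call last):
  File "<stdin>", line 11, in <module>
    return umr_minimum(a, axis, None, out, keepdims, initial, where)
ValueError: zero-size array to reduction operation minimum which has no identity
```

{"fn": "send_rows", "kwargs": {"deltas": [{"dp": [0.03, 0, -0.25], "rotation": [0, 0, 0]}, {"dp": [0.03, 0, -0.5], "rotation": [0, 0, 0]}, {"dp": [0.03, 0, -0.75], "rotation": [0, 0, 0]}, {"dp": [0.03, 0, -0.9], "rotation": [0, 0, 0]}, {"dp": [0.03, 0, -1], "rotation": [0, 0, 0]}, {"dp": [0.03, 0, -1], "rotation": [0, 0, 0]}, {"dp": [0.03, 0, -1], "rotation": [0, 0, 0]}]}}

```text
clock: 10.52
position: [0.5644, -0.1458, 0.0778]
ee_rot: [-0.0, 0.998, 0.059, -0.001]
contact_force: [-0.3, -0.3, 0.2]
width: 0.0848
```

{"fn": "send_rows", "kwargs": {"deltas": [{"dp": [0, 0, -0.04], "rotation": [0, 0, 0]}, {"dp": [0, 0, -0.04], "rotation": [0, 0, 0]}, {"dp": [0, 0, -0.04], "rotation": [0, 0, 0]}, {"dp": [0, 0, -0.04], "rotation": [0, 0, 0]}, {"dp": [0, 0, -0.04], "rotation": [0, 0, 0]}, {"dp": [0, 0, -0.04], "rotation": [0, 0, 0]}, {"dp": [0, 0, -0.04], "rotation": [0, 0, 0]}, {"dp": [0, 0, -0.04], "rotation": [0, 0, 0]}, {"dp": [0, 0, -0.04], "rotation": [0, 0, 0]}, {"dp": [0, 0, -0.04], "rotation": [0, 0, 0]}, {"dp": [0, 0, -0.04], "rotation": [0, 0, 0]}, {"dp": [0, 0, -0.04], "rotation": [0, 0, 0]}], "fingers": 1, "grip_force": 30}}

```text
clock: 11.52
position: [0.5657, -0.145, 0.0746]
ee_rot: [-0.0, 0.998, 0.059, 0.0]
contact_force: [-0.5, 1.6, 5.8]
width: 0.0167
```

```bash
python3 - <<'E'
from h import *
im=eyes.get_image('wrist'); save(im,'wrist6.png',1.4)
for i in range(4):
    s=monitor.get_state(); print(s['clock'],s['position'],s['width'],s['contact_force'],s['moment'])
E
```

```text
11.5667 [ 0.565772   -0.14497057  0.07461375] 0.0172165073809366 [-2.23244246  1.43382135  5.97065352] [ 0.34675098  0.18107532 -0.02079182]
11.5667 [ 0.565772   -0.14497057  0.07461375] 0.0172165073809366 [-2.23244246  1.43382135  5.97065352] [ 0.34675098  0.18107532 -0.02079182]
11.5667 [ 0.565772   -0.14497057  0.07461375] 0.0172165073809366 [-2.23244246  1.43382135  5.97065352] [ 0.34675098  0.18107532 -0.02079182]
11.5667 [ 0.565772   -0.14497057  0.07461375] 0.0172165073809366 [-2.23244246  1.43382135  5.97065352] [ 0.34675098  0.18107532 -0.02079182]
```

View pics/wrist6.png

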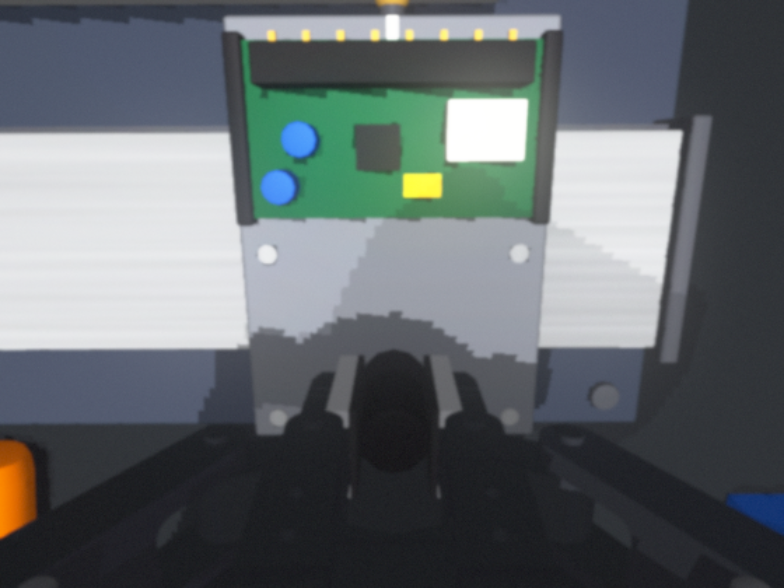

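The knob is held between the pads (width 17 mm). I'll slide the carriage 118 mm first.

{"fn": "send_rows", "kwargs": {"deltas": [{"dp": [-0.005, 0.04, 0], "rotation": [0, 0, 0]}, {"dp": [-0.014, 0.11, 0], "rotation": [0, 0, 0]}, {"dp": [-0.025, 0.2, 0], "rotation": [0, 0, 0]}, {"dp": [-0.037, 0.3, 0], "rotation": [0, 0, 0]}, {"dp": [-0.05, 0.4, 0], "rotation": [0, 0, 0]}, {"dp": [-0.062, 0.5, 0], "rotation": [0, 0, 0]}, {"dp": [-0.074, 0.6, 0], "rotation": [0, 0, 0]}, {"dp": [-0.087, 0.7, 0], "rotation": [0, 0, 0]}, {"dp": [-0.099, 0.8, 0], "rotation": [0, 0, 0]}, {"dp": [-0.11, 0.89, 0], "rotation": [0, 0, 0]}, {"dp": [-0.119, 0.96, 0], "rotation": [0, 0, 0]}, {"dp": [-0.121, 0.98, 0], "rotation": [0, 0, 0]}]}}

```text
clock: 12.57
position: [0.5513, -0.0273, 0.0746]
ee_rot: [0.001, 0.998, 0.06, 0.001]
contact_force: [-0.0, -3.2, 5.1]
width: 0.017
```

```bash
cat > st.py <<'E'
from h import *
import sys
im=eyes.get_image('wrist'); save(im,sys.argv[1],1.4)
ex=np.array([.9924,.1231]);ey=np.array([-.1231,.9924]);o=np.array([.5775,.0775])
s=monitor.get_state(); p=s['position'][:2]-o; f=s['contact_force']
print(s['clock'],s['position'],s['width'],'local',(p@ex).round(4),(p@ey).round(4),'to go',(-.049-p@ey).round(4),'F along',(f[:2]@ey).round(2),'across',(f[:2]@ex).round(2),f[2].round(2))
E
python3 st.py wrist7.png
```

```text
12.6167 [ 0.55133235 -0.02707489  0.07460547] 0.016900131683055625 local -0.0388 -0.1006 to go 0.0516 F along -0.3 across -1.22 5.34
```

View pics/wrist7.png

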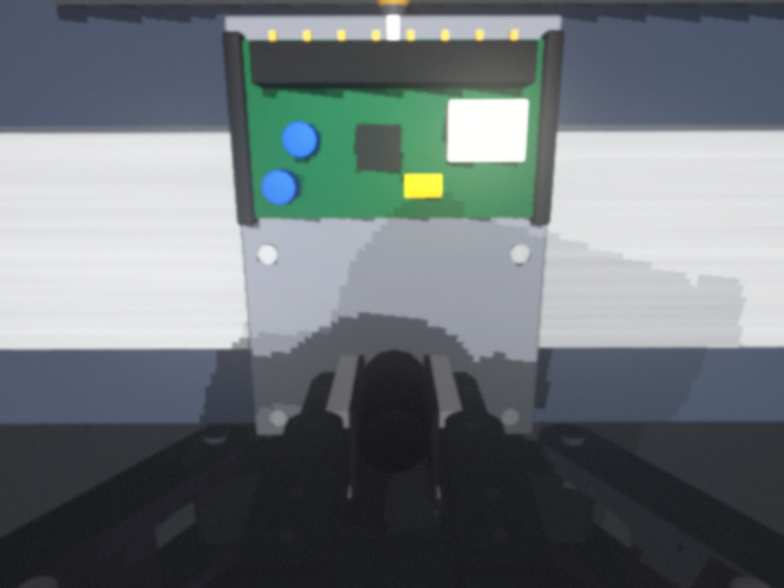

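The carriage followed without any slip in the hand. About 52 mm to go; I'll move 43 mm more.

{"fn": "send_rows", "kwargs": {"deltas": [{"dp": [-0.005, 0.04, 0], "rotation": [0, 0, 0]}, {"dp": [-0.012, 0.1, 0], "rotation": [0, 0, 0]}, {"dp": [-0.02, 0.16, 0], "rotation": [0, 0, 0]}, {"dp": [-0.027, 0.22, 0], "rotation": [0, 0, 0]}, {"dp": [-0.035, 0.28, 0], "rotation": [0, 0, 0]}, {"dp": [-0.041, 0.33, 0], "rotation": [0, 0, 0]}, {"dp": [-0.043, 0.35, 0], "rotation": [0, 0, 0]}, {"dp": [-0.043, 0.35, 0], "rotation": [0, 0, 0]}, {"dp": [-0.043, 0.35, 0], "rotation": [0, 0, 0]}]}}

```text
clock: 13.37
position: [0.5462, 0.0146, 0.0746]
ee_rot: [0.0, 0.998, 0.059, 0.001]
contact_force: [0.6, 0.2, 6.2]
width: 0.0166
```

```bash
python3 st.py wrist8.png; python3 - <<'E'
from h import *
im=eyes.get_image('scene'); 
c=im['color'][190:290,190:330,::-1]; cv2.imwrite('pics/sc8.png',cv2.resize(c,None,fx=5,fy=5,interpolation=cv2.INTER_CUBIC))
E
```

```text
13.4167 [0.54620656 0.01461348 0.07459601] 0.01696085427499608 local -0.0388 -0.0586 to go 0.0096 F along -0.91 across -0.79 6.67
```

View pics/wrist8.png

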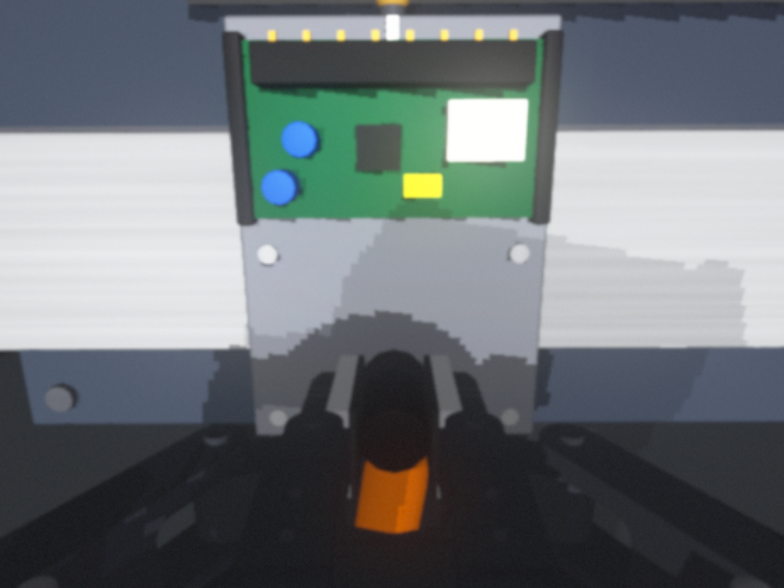

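View pics/sc8.png

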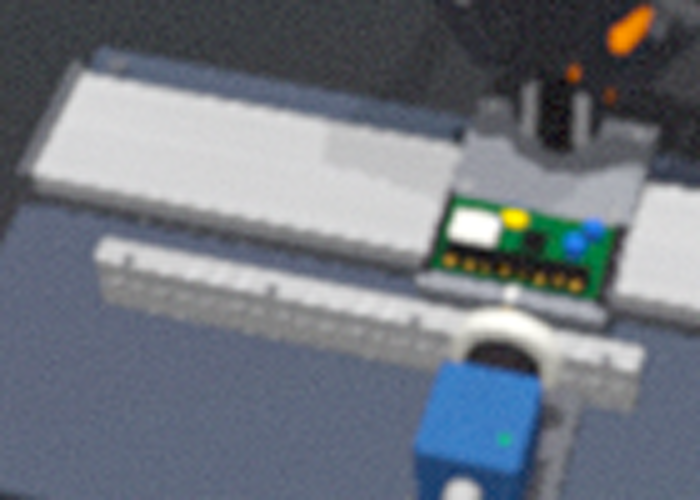

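```bash
cat > f.py <<'E'
from h import *
ex=np.array([.9924,.1231]);ey=np.array([-.1231,.9924]);o=np.array([.5775,.0775])
L=[]
for i in range(6):
    eyes.get_image('side'); s=monitor.get_state(); p=s['position'][:2]-o; f=s['contact_force']; L.append([p@ex,p@ey,-.049-p@ey,f[:2]@ey,f[:2]@ex,f[2],s['width']])
print(round(s['clock'],2),'x,s,togo,Falong,Facross,Fz,w',np.mean(L,0).round(4),'sd',np.std(L,0)[3].round(2))
E
python3 f.py
```

```text
13.77 x,s,togo,Falong,Facross,Fz,w [-0.0388 -0.0586  0.0096 -0.139  -0.7671  6.2308  0.0169] sd 0.31
```

{"fn": "send_rows", "kwargs": {"deltas": [{"dp": [-0.002, 0.017, 0], "rotation": [0, 0, 0]}, {"dp": [-0.004, 0.033, 0], "rotation": [0, 0, 0]}, {"dp": [-0.005, 0.041, 0], "rotation": [0, 0, 0]}, {"dp": [-0.005, 0.041, 0], "rotation": [0, 0, 0]}]}}

```text
clock: 14.1
position: [0.5457, 0.019, 0.0746]
ee_rot: [0.001, 0.998, 0.059, 0.001]
contact_force: [-1.1, -1.4, 7.0]
width: 0.0172
```

```bash
python3 f.py
```

```text
14.4 x,s,togo,Falong,Facross,Fz,w [-3.8800e-02 -5.4100e-02  5.1000e-03 -1.5264e+00 -1.2240e+00  5.7764e+00
  1.6800e-02] sd 0.24
```

{"fn": "send_rows", "kwargs": {"deltas": [{"dp": [-0.001, 0.012, 0], "rotation": [0, 0, 0]}, {"dp": [-0.001, 0.012, 0], "rotation": [0, 0, 0]}]}}

```text
clock: 14.57
position: [0.5455, 0.0206, 0.0746]
ee_rot: [0.001, 0.998, 0.059, 0.001]
contact_force: [-0.2, -0.6, 7.0]
width: 0.0168
```

```bash
python3 f.py
```

```text
14.87 x,s,togo,Falong,Facross,Fz,w [-3.8800e-02 -5.2600e-02  3.6000e-03 -1.0484e+00 -9.9870e-01  6.0657e+00
  1.7000e-02] sd 0.41
```

Still only friction (about -1 N). I'll go on in small steps.

{"fn": "send_rows", "kwargs": {"deltas": [{"dp": [-0.001, 0.01, 0], "rotation": [0, 0, 0]}, {"dp": [-0.001, 0.01, 0], "rotation": [0, 0, 0]}]}}

```text
clock: 15.03
position: [0.5453, 0.0223, 0.0746]
ee_rot: [-0.0, 0.998, 0.059, 0.001]
contact_force: [-1.0, 0.9, 6.9]
width: 0.0168
```

```bash
python3 f.py
```

```text
15.33 x,s,togo,Falong,Facross,Fz,w [-3.8800e-02 -5.0400e-02  1.4000e-03  2.1437e+00 -6.6870e-01  6.7601e+00
  1.7000e-02] sd 0.48
```

{"fn": "send_rows", "kwargs": {"deltas": [{"dp": [-0.001, 0.008, 0], "rotation": [0, 0, 0]}, {"dp": [-0.001, 0.008, 0], "rotation": [0, 0, 0]}]}}

```text
clock: 15.5
position: [0.545, 0.0244, 0.0746]
ee_rot: [-0.001, 0.998, 0.058, 0.0]
contact_force: [-0.4, 3.9, 6.8]
width: 0.0167
```

```bash
python3 f.py
```

```text
15.8 x,s,togo,Falong,Facross,Fz,w [-3.8800e-02 -4.8700e-02 -3.0000e-04  3.7637e+00 -5.0380e-01  6.6957e+00
  1.7000e-02] sd 0.55
```

{"fn": "send_rows", "kwargs": {"deltas": [{"dp": [-0.001, 0.008, 0], "rotation": [0, 0, 0]}, {"dp": [-0.001, 0.008, 0], "rotation": [0, 0, 0]}]}}

```text
clock: 15.97
position: [0.545, 0.0247, 0.0746]
ee_rot: [-0.0, 0.998, 0.059, 0.001]
contact_force: [-1.0, 0.8, 7.2]
width: 0.0166
```

```bash
python3 f.py
```

```text
16.27 x,s,togo,Falong,Facross,Fz,w [-3.8800e-02 -4.8400e-02 -6.0000e-04  1.8613e+00 -1.1830e+00  6.5972e+00
  1.6900e-02] sd 0.46
```

Force and position show the ball being drawn in: the carriage ran ahead of the command and is now nearly locked at s=-0.0484. One more step should centre the command.

{"fn": "send_rows", "kwargs": {"deltas": [{"dp": [-0.001, 0.008, 0], "rotation": [0, 0, 0]}, {"dp": [-0.001, 0.008, 0], "rotation": [0, 0, 0]}, {"dp": [-0.001, 0.008, 0], "rotation": [0, 0, 0]}]}}

```text
clock: 16.52
position: [0.545, 0.0249, 0.0746]
ee_rot: [0.0, 0.998, 0.059, 0.001]
contact_force: [-1.4, -0.2, 6.7]
width: 0.017
```

```bash
python3 f.py; python3 st.py wrist9.png;  python3 - <<'E'
from h import *
for n,(a,b,c_,d) in {'scene':(190,290,190,330),'side':(160,380,270,410)}.items():
    im=eyes.get_image(n); c=im['color'][a:b,c_:d,::-1]; k=5 if n=='scene' else 2.7
    cv2.imwrite(f'pics/{n}9.png',cv2.resize(c,None,fx=k,fy=k,interpolation=cv2.INTER_CUBIC))
E
```

```text
16.82 x,s,togo,Falong,Facross,Fz,w [-3.8800e-02 -4.8200e-02 -8.0000e-04 -2.6830e-01 -9.7790e-01  6.8678e+00
  1.6900e-02] sd 0.38
16.8667 [0.54495093 0.02491968 0.07458972] 0.016743955455738035 local -0.0388 -0.0482 to go -0.0008 F along -1.31 across -0.59 6.42
```

View pics/wrist9.png

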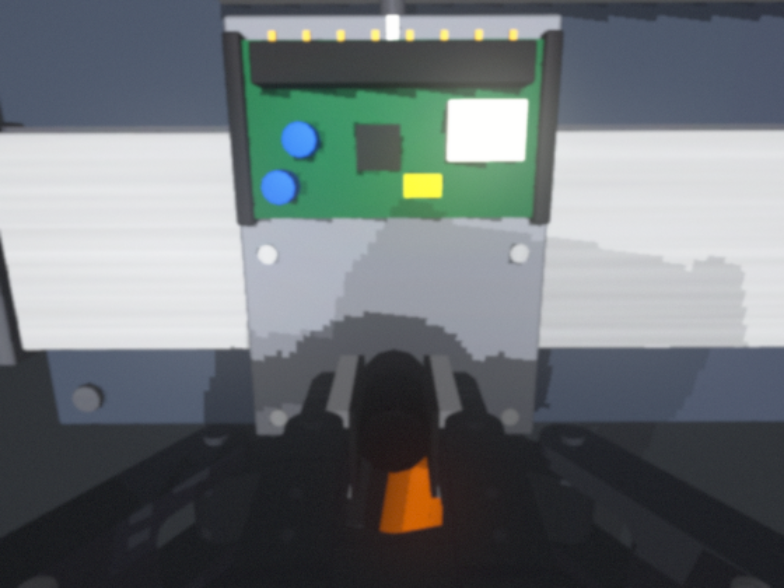

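View pics/side9.png

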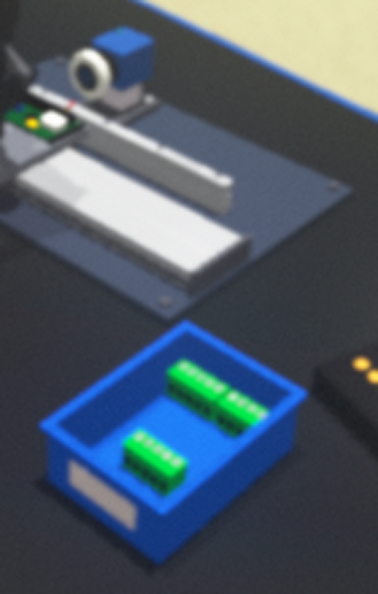

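In the wrist picture the ball has sunk into the notch gap at (392,8), in line with the white line. The force along the slide is about zero, and the side picture shows the plug flat in the upright bin. I'll hand in.

```bash
python3 -c "
from rig import manip,monitor
print(manip.sign_off()); s=monitor.get_state(); print(s['clock'],s['position'],s['width'])"
```

```text
the job is handed in; nothing more can be done
None
the job is handed in; nothing more can be done
```

I put the plug in the blue bin, then slid the carriage about 170 mm by its knob until the ball dropped into the notch. I handed in at about 17 s with the knob still gripped, set to 30 N.

**Checks that agreed**
- **Plug:** it lies flat and released in the upright bin. The carriage was moved only after that.
- **Notch:** I felt the ball being drawn in, with the force along the slide going from about -1 N to +3.8 N and then back to about 0 N (-0.3 N on average). The carriage nearly locked: its last 1 mm step moved it only about 0.2 mm. In the wrist picture the ball had sunk into the gap.

**Checks that disagreed or were not made**
- **Position:** the camera measurement put the final position 0.8 mm past the notch mark. That is within the calibration error (about 2 mm) and the 2 mm tolerance.
- **Force:** while holding the knob there was a steady upward force on the tool of about 6 to 7 N. I put it down to the pads swinging forward as they closed, but did not check further.
- **Bystanders and camera:** I did not re-measure their positions. The arm passed above all of them, and no bumps showed in the force readings.

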